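# Load a blank on the sawing sled and index it to the next hole

## Robot

A 6-joint arm with a two-finger parallel gripper is mounted at the origin on the work surface. World frame = base frame: x ahead of the robot, y to its left, z up, the work surface at z = 0. Lengths are in mm, angles in degrees, forces in N, time in s.
With the tool pointing down it reaches from about 350 to 850 mm from the base axis. Payload 8.1 kg.
Tool frame: the origin (TCP) lies midway between the tips of the shut fingers; the grasp point (between the pads) lies 19 mm behind it; x points along the fingers, y is the direction in which the jaws open and shut, and the axes are right-handed (so a half turn about x gives the same grasp; the last joint's range is limited). The gripper opens to 85 mm and grips with 20 to 120 N. Pads are 22 mm wide; open, the fingers measure 114 mm over their backs; the gripper's body (76 mm by 85 mm) begins 54 mm behind the grasp point. The pads swing forward as they close: fully open they stand 13 mm farther back than shut.
Start: joints at [-68.892, 7.471, 85.268, -0, 87.261, -4.893], TCP at [263.05, -539.268, 231.292] pointing down, gripper open.
Joint ranges: [-169.43, 169.43], [-51.17, 129.36], [1.28, 143.12], [-76.62, 256.62], [0, 156.53], [-152.29, 152.29]. Speed limits (degrees/s): [136.94, 136.94, 159.86, 180, 180, 180].

## Interface

Orientations are given as [roll, pitch, yaw] about the fixed x, y, z axes, in that order (R = Rz(yaw) Ry(pitch) Rx(roll)).
In Python, from bench import r gives the robot as it stands.
- The arm moves only by the tool move_arm, never from a script. Its argument "deltas" is a list of rows, each a list of 2 entries, a list of its own where there are three numbers: the shift along the tool's x, y, z in mm, then the turn about the tool's x in degrees. A call has 1 to 12 rows; each row is the pose to reach, as a shift and turn from the pose measured when the call began, along the tool's axes at that moment; what a row does not reach only later rows make up. A row lasts 1/8 s, in which the tool goes at most 62.5 mm and 10.7 degrees, less where a joint would pass 70% of its speed; a pose out of reach is approached as far as the arm can. A call with a gripper value outside its range is refused whole. "jaw" is the opening, from -1 (shut) to 1 (fully open), set as the call begins (left out, the last holds). The fingers move at their own pace and stop on an object; "squeeze" is the grip in N (left out, the last holds). Time passes only in rows, so rows that repeat a pose let the fingers close. It gives the time, the measured TCP pose, the force and the opening at its end, in the units of the state.
- r.sense(): the state, without advancing time (a new reading comes with each control period).
- r.snapshot(name): name is "scene" or "top" or "wrist"; returns (picture, depth): 480x640x3 uint8, red, green, blue; 480x640 float32, mm along the optical axis (not along the pixel's ray), 0 where there is no reading.
- r.get_calibration(name): a dict with "fovy" (degrees; the focal length in pixels is half the picture's height over the tangent of half this angle, whatever the lens; pixels are square), "cx", "cy" (the principal point, pixels), "position" and "attitude" of the camera in the world; the wrist camera has in their place "tool_from_camera" (4x4, takes a point from camera to tool coordinates, whose origin is the TCP and whose axes are the tool frame's). Camera axes: x right, y down, z forward; pixel columns grow to the right and rows downward; lengths in mm; the calibration is good to about 2 mm. A picture is of the moment at which its call begins: read the wrist's pose just before it. get_calibration takes no time and is no camera call.
- r.hand_in(): hands the job in, once; it reports no verdict.
The state is a dict: "time": time; "joint_pos": joint angles; "qd": joint speeds; "joint_efforts": joint torques, N m; "tool_pos": TCP position; "tcp_rot": TCP orientation; "ft_force": force on the tool from outside, world axes, zero at the start; "wrist_torque": the same for the moment, N m; "finger_gap": finger opening in mm.
Only numpy, scipy, OpenCV 4.12 (cv2) and the standard library are available. Lean on these libraries where they do the work, as an engineer would, in place of code of your own. Each camera call takes 0.05 s, during which the arm holds its last target. There are 200 camera calls.

## Task

Set the white plaster blank upright in the blue cradle of the sawing sled, then pull up the sled's red spring knob, slide the sled one index hole along to the left towards the saw guide, and let the plunger snap fully home there, with the blank still seated. Let the spring do the work: never press or lever the locking pin hard against the strip or its holes. Leave the other things on the table where they are.

Things in the scene. Friction and masses are not known exactly. Their poses are not given: they have to be found in the camera images.
- jig: Fixed sawing jig: plywood board 275 x 290 x 18 mm with two runners along its y axis. Origin: on the table surface below the sled's starting place; x away from the robot's side, y (left, towards the saw guide) the way the sled is to slide, z up. The board spans x -125..150, y -125..165 mm.
- saw_guide (a point): Slot at the top of the two dark steel saw-guide posts fixed on the jig's far side, at jig x = 132, y = 47, z = 103 mm; the posts stand 11 mm either side of it along y.
- first_hole (a point): First hole of the jig's steel index strip, at the strip's top face (jig x = -60, y = 0, z = 28 mm), under the sled and unseen; the pin sits in it at the start. The second hole was drilled by hand, 35 to 60 mm further along the jig's +y on the same line: nobody measured it and the sled always covers it, so it is found by feel. Holes are 10 mm in diameter.
- sled: Aluminium sled sliding on the jig along y only (travel -3 mm to an end stop at 78 mm, friction about 2 N). Axes as the jig's; origin at the jig's origin at zero travel, so its y in the jig's frame is the travel. Plate x -107..102, y -75..75 mm, top at z = 40 mm. Carries the cradle (x = 55 mm) and the knob (x = -60 mm). Starts locked in the first hole with 1 mm of play.
- cradle (a point): Centre of the floor of the blue cradle on the sled, 40 mm above the table: a pocket 74 mm along x by 54 mm along y inside, walls 5 mm thick and 12 mm high, open on top. Axes as the sled's.
- knob (a point): Centre of the red plunger knob: upright cylinder 28 mm in diameter, from 15 mm below this point to 13 mm above, on a thin stem; 90 mm above the table when the pin is home. Under it a steel boss 20 mm in diameter stands on the sled, its top 30 mm below this point. The pin and its holes are soft: no more than 15 N of push on the pin, sideways or down.
- plunger (a joint): How far knob and pin are pulled up, m: 0 = pin fully home, 0.012 = end of stroke. The spring pulls down with 5 N at 0, 9.8 N at the end. The flat-ended 8 mm pin enters a hole 8 mm deep: it is free of it above 0.008 and rests at 0.008 on the strip between holes, where it slides with about 1 N of friction and drops as soon as it lies over a hole, if the knob is free to drop.
- blank: Loose white plaster blank, 70 (x) x 50 (y) x 60 (z) mm, about 0.15 kg, with a thin dark saw line round its middle, parallel to its long sides. Origin: centre of its underside. It stands in the cradle with its 70 mm side along the cradle's x, either way round.
- glue: Bystander: white glue bottle, 64 mm in diameter, 170 mm high, origin under its centre.
- rasp: Bystander: rasp lying flat, about 310 mm long along x, 26 mm wide, 24 mm high, wooden handle.
- screwdriver: Bystander: screwdriver lying along its x axis, yellow handle.
- offcut_a: Bystander: small white plaster offcut 55 x 40 x 30 mm, origin under its centre.
- offcut_b: Bystander: flat white plaster offcut 90 x 35 x 25 mm, origin under its centre.
- sanding_block: Bystander: cork sanding block 100 x 60 x 30 mm, origin under its centre.
Mind the look-alikes: they are no part of the job. What is shaped like the blank but turquoise or yellow is not meant.

How it is judged (in metres and radians):
On the way, in this order (a step that is already met when the one before it is completed fails the run):
1. the blank stands seated in the cradle, let go, while the sled is still locked at the first hole (x of blank in the frame of cradle between -0.004 and 0.004 m and y of blank in the frame of cradle between -0.004 and 0.004 m and z of blank in the frame of cradle between -0.004 and 0.004 m and angle between blank's own z axis and vertical below 0.06 rad and contact force between the fingers and blank below 0.5 N and y of sled in the frame of jig below 0.004 m and value of joint plunger below 0.002 m), for 0.1 s.
2. the knob is pulled up so that the pin is out of the first hole, and the sled has left it (value of joint plunger above 0.006 m and y of sled in the frame of jig above 0.006 m), for 0.05 s.
At the end, for the whole second after the job is handed in: The sled is locked at the second hole (32 to 63 mm along) with the pin fully home (knob within 2 mm of its bottom), and the blank stands upright and released in the cradle, within 4 mm of its centre and floor; all at rest (x of blank in the frame of cradle between -0.004 and 0.004 m and y of blank in the frame of cradle between -0.004 and 0.004 m and z of blank in the frame of cradle between -0.004 and 0.004 m and angle between blank's own z axis and vertical below 0.06 rad and y of sled in the frame of jig between 0.032 and 0.063 m and value of joint plunger below 0.002 m and linear speed of each of sled, blank below 0.01 m/s); the robot touches nothing.
It fails at once if the locking pin is forced against the index strip or a hole's side with more than 18 N (its spring presses with about 8 N) (contact force between sled and jig above 18 N).
It fails at once if a bystander is moved by more than 30 mm (distance of any of glue, rasp, screwdriver, offcut_a, offcut_b, sanding_block from where it was at the start of the episode above 0.03 m).
It also fails if it takes over 45 s, if anything falls off the work surface, if the arm or the gripper's body presses on something with over 40 N, if the wrist force passes 120 N, or if a joint passes its speed limit or range.

## Working session

There is one attempt and no reset: what is moved stays moved. The work goes in short steps, Python scripts to look and compute and a tool call to move; the robot and the scene stay as the last step left them, time stands still between calls to the robot, and variables do not carry over. Pictures are saved under pics/ and viewed, about 8 in all and at most 12, crops included, and the job is handed in when it is done.

Besides the shell and the picture viewer there is one more tool, called after "Request:" by a JSON object that holds its "fn" and its "kwargs", one argument or row to a line. move_arm: Moves the arm, as the interface text tells. Its arguments: {"type":"object","properties":{"deltas":{"type":"array","items":{"type":"array"}},"jaw":{"type":"number"},"squeeze":{"type":"number"}},"required":["deltas"]}

```bash
mkdir -p pics
cat > h.py <<'E'
import numpy as np, cv2
from bench import r
from scipy.spatial.transform import Rotation as R
def Rt(s): return R.from_euler('xyz',s["tcp_rot"],degrees=True).as_matrix()
E
python3 - <<'E'
from h import *
s=r.sense();print({k:np.round(v,2) for k,v in s.items()})
for n in("scene","top","wrist"):
    c=r.get_calibration(n);print(n,c)
for n in("scene","top"):
    p,d=r.snapshot(n);np.savez(f"pics/{n}0.npz",p=p,d=d);cv2.imwrite(f"pics/{n}0.png",p[:,:,::-1]);print((d>0).mean())
E
```

```text
{'time': np.float64(0.0), 'joint_pos': array([-68.89,   7.52,  85.33,  -0.  ,  87.26,  -4.9 ]), 'qd': array([ 0.08,  0.06,  0.06, -0.04,  0.05, -0.03]), 'joint_efforts': array([ 0.000e+00, -5.694e+01, -5.005e+01,  0.000e+00,  1.000e-02,
       -0.000e+00]), 'tool_pos': array([ 262.84, -538.75,  230.24]), 'tcp_rot': array([-94.54,  89.89, 111.46]), 'ft_force': array([-0.23, -0.26, -0.2 ]), 'wrist_torque': array([ 0.03, -0.04,  0.02]), 'finger_gap': np.float64(85.55)}
scene {'fovy': 51.15401936711866, 'cx': 317.91903644588916, 'cy': 244.18653872931327, 'position': array([1265.91214877,  488.38633921, 1060.70550637]), 'attitude': array([-138.5839285 ,   -0.93971066,  123.85043959])}
top {'fovy': 54.957460332310134, 'cx': 318.5975254582201, 'cy': 238.56399857949913, 'position': array([ 379.5798022 ,    3.22552423, 1125.19843998]), 'attitude': array([-170.57828587,   -0.66548697,  -91.12416658])}
wrist {'fovy': 60.29009889501422, 'cx': 323.565084523349, 'cy': 232.12778940010548, 'tool_from_camera': array([[ 8.12835423e-04, -3.12640508e-01,  9.49871177e-01,
        -1.41837448e+02],
       [ 9.99999511e-01,  7.88484231e-04, -5.96210233e-04,
        -6.13858610e-01],
       [-5.62558974e-04,  9.49871197e-01,  3.12640996e-01,
        -8.00517719e+01],
       [ 0.00000000e+00,  0.00000000e+00,  0.00000000e+00,
         1.00000000e+00]])}
0.995693359375
0.9959602864583333
```

View pics/top0.png

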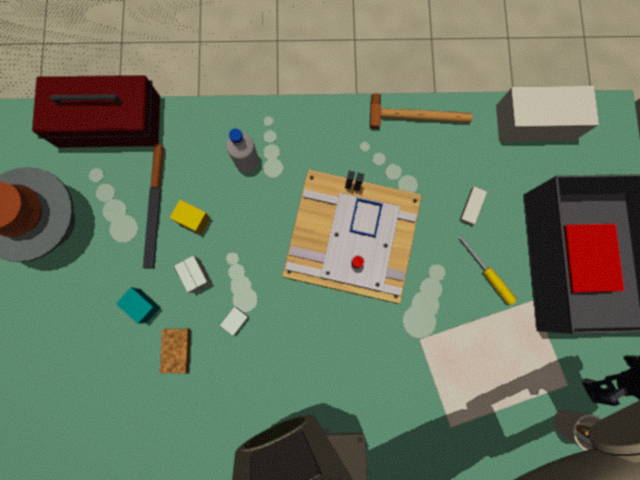

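View pics/scene0.png

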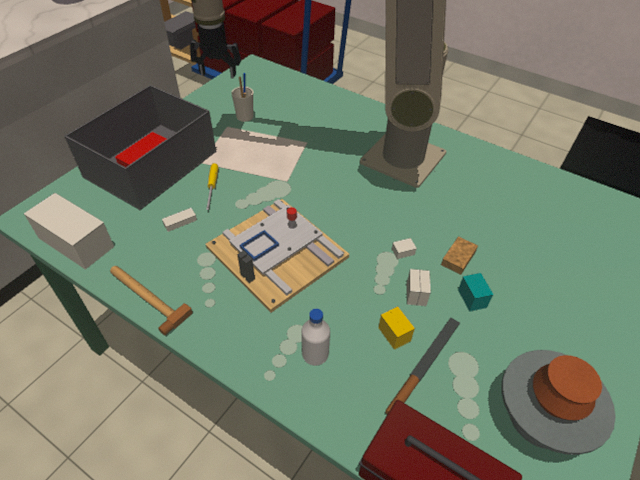

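The top view shows the blank near (191,274) with its saw line, the cradle at (366,217), the knob at (358,262) and the saw guide at (354,181). The yellow and turquoise look-alikes are at (189,216) and (137,305).

```bash
cat >> h.py <<'E'
def cloud(n,p,d,s=None):
    c=r.get_calibration(n);f=240/np.tan(np.radians(c["fovy"]/2))
    v,u=np.mgrid[:480,:640]
    P=np.stack([(u-c["cx"])/f*d,(v-c["cy"])/f*d,d],-1)
    if "position" in c: A=R.from_euler('xyz',c["attitude"],degrees=True).as_matrix();return P@A.T+c["position"]
    T=c["tool_from_camera"];return (P@T[:3,:3].T+T[:3,3])@Rt(s).T+s["tool_pos"]
def rect(P,m):
    q=cv2.minAreaRect(P[m][:,:2].astype(np.float32));return np.round(cv2.boxPoints(q),1).tolist(),np.round(q[0],1),np.round(q[1],1),round(q[2],1)
E
python3 - <<'E'
from h import *
for n in("top","scene"):
    z=np.load(f"pics/{n}0.npz");p,d=z["p"],z["d"];P=cloud(n,p,d)
    hsv=cv2.cvtColor(p,cv2.COLOR_RGB2HSV);H,S,V=[hsv[...,i] for i in range(3)]
    v,u=np.mgrid[:480,:640]
    box=(lambda a,b,c,e:(u>a)&(u<b)&(v>c)&(v<e))
    if n=="top": bb,kb,cb,tb=box(165,215,250,300),box(340,375,245,280),box(340,390,190,245),(270,400)
    else: bb,kb,cb=box(400,440,262,312),box(280,305,200,228),box(235,285,225,265)
    w=bb&(S<60)&(P[...,2]>10)
    zt=np.percentile(P[w][:,2],95);print(n,"blank z",np.percentile(P[w][:,2],[5,50,95]).round(1),w.sum())
    t=w&(P[...,2]>zt-6);print(" top",rect(P,t))
    k=kb&(S>150)&((H<10)|(H>170));print(" knob",np.median(P[k],0).round(1),P[k].max(0).round(1),P[k].min(0).round(1),k.sum())
    c=cb&(H>100)&(H<130)&(S>120);print(" cradle",rect(P,c),np.median(P[c][:,2]).round(1),c.sum())
    print(" table z",np.median(P[box(270,300,300,340)][:,2]) if n=="top" else "")
E
python3 - <<'E'
import cv2
a=cv2.imread("pics/top0.png");b=cv2.imread("pics/scene0.png")
x=cv2.resize(a[160:310,275:430],None,fx=3,fy=3,interpolation=2);y=cv2.resize(a[200:350,110:265],None,fx=2,fy=2);z=cv2.resize(b[230:305,380:457],None,fx=2,fy=2)
import numpy as np
o=np.zeros((450,465+310,3),np.uint8);o[:,:465]=x;o[:300,465:]=y;o[300:450,465:465+154]=z
cv2.imwrite("pics/c1.png",o)
E
```

```text
top blank z [21.9 57.9 61.4] 817
 top ([[310.79998779296875, 38.29999923706055], [379.6000061035156, 3.200000047683716], [534.0999755859375, 306.5], [465.3999938964844, 341.5]], array([422.5, 172.4]), array([340.3,  77.2]), 63.0)
 knob [495.  -97.2 101.3] [508.7 -85.3 106.8] [ 483.6 -110.3   88. ] 110
 cradle ([[354.0, -60.20000076293945], [635.7999877929688, -173.89999389648438], [661.4000244140625, -110.4000015258789], [379.6000061035156, 3.200000047683716]], array([507.7, -85.3]), array([ 68.4, 303.9]), 68.0) 50.3 132
 table z -1.4171123104549679
scene blank z [17.7 59.4 63.8] 742
 top ([[436.29998779296875, 305.20001220703125], [453.29998779296875, 247.5], [1265.9000244140625, 488.3999938964844], [1248.800048828125, 546.0999755859375]], array([851.1, 396.8]), array([847.5,  60.2]), 16.5)
 knob [501.7 -92.1 102.2] [512.4 -81.4 108.4] [ 416.7 -156.6   19.2] 95
 cradle ([[559.4000244140625, -146.0], [641.2000122070312, -166.0], [657.0999755859375, -100.69999694824219], [575.2999877929688, -80.69999694824219]], array([ 608.2, -123.4]), array([67.2, 84.3]), 76.3) 52.6 115
 table z
```

View pics/c1.png

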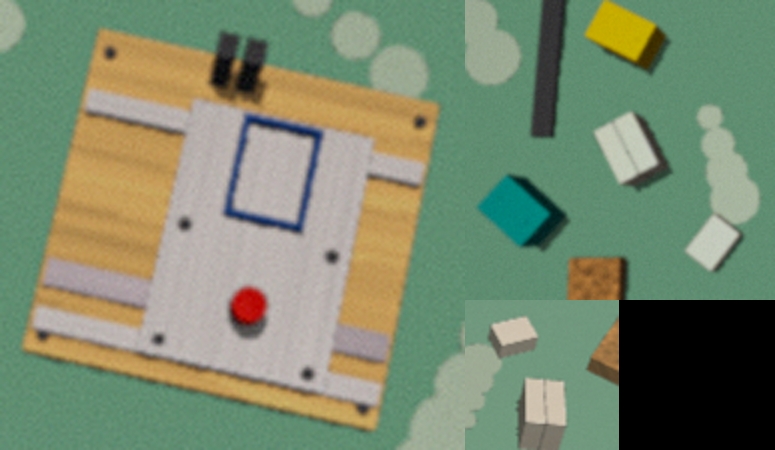

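Run:
```python
from h import *
for n in("top","scene"):
    z=np.load(f"pics/{n}0.npz");p,d=z["p"],z["d"];P=cloud(n,p,d)
    hsv=cv2.cvtColor(p,cv2.COLOR_RGB2HSV);H,S,V=[hsv[...,i] for i in range(3)]
    v,u=np.mgrid[:480,:640]
    box=(lambda a,b,c,e:(u>a)&(u<b)&(v>c)&(v<e)&(d>0))
    bb,kb,cb=(box(165,215,250,300),box(340,375,245,280),box(340,390,190,245)) if n=="top" else (box(400,440,262,312),box(280,305,200,228),box(235,285,225,265))
    t=bb&(S<60)&(P[...,2]>50);print(n,"top",rect(P,t)[1:],np.median(P[t],0).round(1))
    k=kb&(S>150)&((H<10)|(H>170))&(P[...,2]>97);print(" knob",rect(P,k)[1:3],np.median(P[k],0).round(1))
    c=cb&(H>100)&(H<130)&(S>100)&(P[...,2]>40);print(" cradle",rect(P,c)[1:],np.median(P[c][:,2]).round(1))
s=r.sense();print(Rt(s).round(3))
```

```text
top top (array([480.4, 286.2]), array([70.7, 50.9]), 28.1) [480.7 285.2  58.3]
 knob (array([495.8, -97.9]), array([23.8, 23.8])) [495.  -97.8 101.4]
 cradle (array([ 607.6, -126.1]), array([61.5, 82.6]), 76.1) 50.3
scene top (array([480.9, 288.1]), array([74. , 50.7]), 27.6) [485.5 288.5  60.7]
 knob (array([498.6, -94.6]), array([26.7, 22.2])) [498.2 -94.2 103.8]
 cradle (array([ 605. , -122.6]), array([67.2, 91.8]), 75.1) 52.1
[[-0.001  0.438 -0.899]
 [ 0.002 -0.899 -0.438]
 [-1.    -0.002 -0.   ]]
```

Request:
{"fn": "move_arm", "kwargs": {
  "deltas": [
    [[10, -647, -558], -2],
    [[10, -647, -558], -2],
    [[10, -647, -558], -2],
    [[10, -647, -558], -2],
    [[10, -647, -558], -2],
    [[10, -647, -558], -2],
    [[10, -647, -558], -2],
    [[10, -647, -558], -2],
    [[10, -647, -558], -2],
    [[10, -647, -558], -2],
    [[10, -647, -558], -2],
    [[10, -647, -558], -2]
  ],
  "jaw": 1
}}

```text
time: 1.6
tool_pos: [454.0, 188.2, 222.5]
tcp_rot: [-97.6, 89.9, 110.4]
ft_force: [0.7, -1.0, 0.4]
finger_gap: 85.6
```

Request:
{"fn": "move_arm", "kwargs": {
  "deltas": [
    [[10, -40, -38], 0],
    [[20, -75, -70], 0],
    [[20, -75, -70], 0],
    [[20, -75, -70], 0]
  ]
}}

```text
time: 2.1
tool_pos: [480.2, 286.8, 202.1]
tcp_rot: [-41.5, 89.9, 166.5]
ft_force: [0.2, 0.1, -0.5]
finger_gap: 85.1
```

Run:
```python
from h import *
s=r.sense();p,d=r.snapshot("wrist");cv2.imwrite("pics/w1.png",p[:,:,::-1]);P=cloud("wrist",p,d,s)
print(s["tool_pos"].round(1),Rt(s).round(3).tolist(),s["qd"].round(1))
hsv=cv2.cvtColor(p,cv2.COLOR_RGB2HSV)
t=(d>0)&(hsv[...,1]<60)&(P[...,2]>53)&(P[...,2]<68)&(np.hypot(P[...,0]-481,P[...,1]-287)<60)
print(t.sum(),rect(P,t),np.median(P[t],0).round(1))
b=rect(P,t);c=np.r_[b[1],60]
print("in tool",((c-s["tool_pos"])@Rt(s)).round(1))
```

```text
[480.2 286.8 202.1] [[-0.002, 0.47, -0.882], [0.0, -0.882, -0.47], [-1.0, -0.001, 0.001]] [-1.3 -1.6  0.3 -0.  -0.1 -0. ]
6589 ([[436.20001220703125, 294.0], [459.5, 249.8000030517578], [521.5, 282.5], [498.1000061035156, 326.70001220703125]], array([478.8, 288.2]), array([70.1, 50. ]), 27.8) [481.  289.1  59.3]
in tool [142.1  -1.7   0.4]
```

View pics/w1.png

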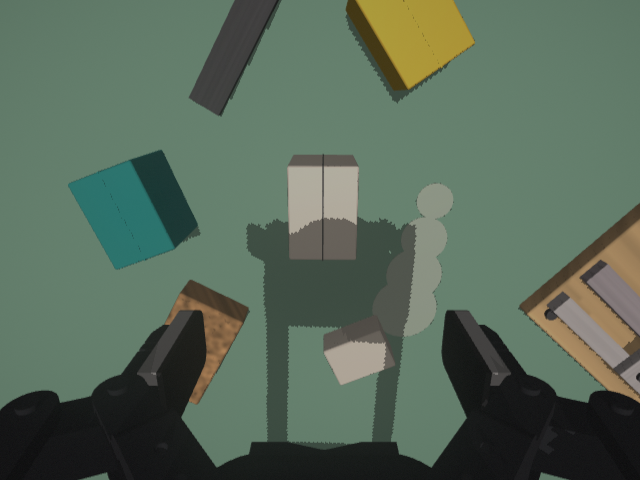

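Request:
{"fn": "move_arm", "kwargs": {
  "deltas": [
    [[60, -1.7, 0], 0],
    [[120, -1.7, 0], 0],
    [[165, -1.7, 0], 0],
    [[180, -1.7, 0], 0],
    [[180, -1.7, 0], 0]
  ]
}}

```text
time: 2.78
tool_pos: [479.7, 287.4, 23.1]
tcp_rot: [-61.4, 89.9, 146.6]
ft_force: [0.5, -1.0, 0.4]
finger_gap: 85.2
```

Request:
{"fn": "move_arm", "kwargs": {
  "deltas": [
    [[0, 0, 0], 0],
    [[0, 0, 0], 0],
    [[0, 0, 0], 0],
    [[0, 0, 0], 0],
    [[0, 0, 0], 0],
    [[0, 0, 0], 0]
  ],
  "jaw": -1,
  "squeeze": 30
}}

```text
time: 3.52
tool_pos: [481.5, 288.1, 25.5]
tcp_rot: [-170.5, 89.8, 37.4]
ft_force: [-0.3, -1.1, 6.1]
finger_gap: 49.7
```

Request:
{"fn": "move_arm", "kwargs": {
  "deltas": [
    [[-40, 0, 0], 0],
    [[-100, 0, 0], 0],
    [[-150, 40, 15], 5],
    [[-180, 90, 34], 11],
    [[-180, 145, 54], 17],
    [[-180, 200, 75], 23],
    [[-180, 255, 95], 29],
    [[-180, 310, 116], 35],
    [[-180, 350, 131], 40],
    [[-180, 372, 139], 42],
    [[-180, 372, 139], 42]
  ]
}}

```text
time: 4.9
tool_pos: [532.7, -107.6, 205.6]
tcp_rot: [-142.6, 89.8, 23.2]
ft_force: [0.6, 0.8, -0.7]
finger_gap: 49.7
```

Run:
```python
from h import *
s=r.sense();p,d=r.snapshot("wrist");np.savez("pics/w2.npz",p=p,d=d,t=s["tool_pos"],r=s["tcp_rot"]);cv2.imwrite("pics/w2.png",p[:,:,::-1]);P=cloud("wrist",p,d,s)
A=Rt(s);print(s["tool_pos"].round(1),A.round(3).tolist(),s["qd"].round(1),s["ft_force"].round(1))
hsv=cv2.cvtColor(p,cv2.COLOR_RGB2HSV);H,S=hsv[...,0],hsv[...,1]
c=(d>0)&(H>100)&(H<130)&(S>100)&(P[...,2]>46)&(P[...,2]<60)
print(c.sum(),rect(P,c),np.median(P[c],0).round(1))
b=rect(P,c);print("cradle in tool",((np.r_[b[1],52]-s["tool_pos"])@A).round(1))
print("jig jaw ang",np.degrees(np.arctan2(A[1,1],A[0,1])))
```

```text
[ 532.7 -107.6  205.6] [[0.004, -0.245, -0.969], [0.002, -0.969, 0.245], [-1.0, -0.002, -0.003]] [ 2.3 -0.5  0.9  0.9  0.3  0.1] [ 0.6  0.8 -0.7]
3102 ([[558.7999877929688, -145.3000030517578], [639.5999755859375, -165.39999389648438], [655.0, -103.5], [574.2000122070312, -83.4000015258789]], array([ 606.9, -124.4]), array([63.8, 83.3]), 76.0) [ 614.6 -127.1   51.3]
cradle in tool [153.8  -1.6 -75.5]
jig jaw ang -104.20446213558266
```

View pics/w2.png

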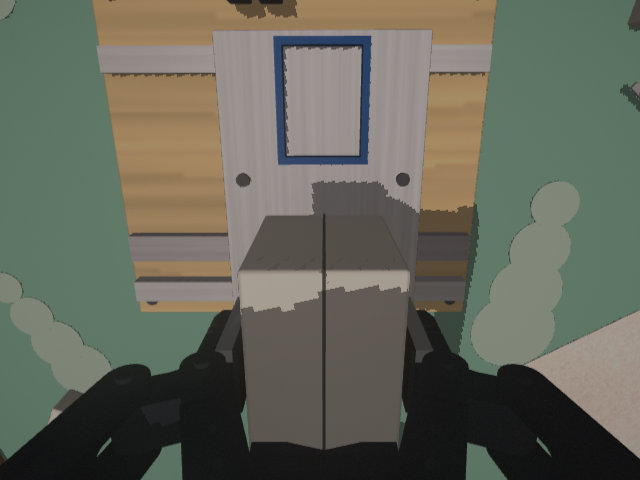

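Run:
```python
from h import *
z=np.load("pics/w2.npz");p,d=z["p"],z["d"];s={"tool_pos":z["t"],"tcp_rot":z["r"]};A=Rt(s)
T=(cloud("wrist",p,d,s)-z["t"])@A
for v in (225,235,245,255,264,275,300,340,380): print(v,T[v,324].round(1),T[v,270].round(1),T[v,375].round(1))
# front face
q=T[222:262,275:370].reshape(-1,3);print("front z",np.median(q[:,2]),np.percentile(q[:,2],[5,95]), "slope",np.polyfit(q[:,0],q[:,2],1),np.polyfit(q[:,1],q[:,2],1))
t=T[275:435,250:400].reshape(-1,3);print("top x",np.median(t[:,0]))
m=(T[...,2]<15)&(T[...,2]>-45)&(abs(T[...,1])<26)&(T[...,0]<40)&(T[...,0]>-40)&(d>0)
row=T[250][m[250]];print("y ext far row",row[:,1].min(),row[:,1].max())
row=T[280][m[280]];print("y ext top row",row[:,1].min(),row[:,1].max())
# inner floor of cradle: pocket rect
P=cloud("wrist",p,d,s);c=(d>0)&(P[...,2]>36)&(P[...,2]<44)&(abs(T[...,2]+75.5)<45)&(abs(T[...,1]+1.6)<24)
print("plate z",np.median(P[c][:,2]))
```

```text
225 [ 10.   -0.3 -32.5] [ 10.7 -21.1 -32.3] [-141.8   -0.4  -79.7]
235 [ -1.4  -0.3 -32.3] [ -0.9 -19.7 -32.1] [ -1.3  18.  -32.3]
245 [-12.5  -0.3 -32.5] [-13.8 -18.1 -33. ] [-11.5  16.8 -32.2]
255 [-22.4  -0.3 -32.8] [-21.6 -17.1 -32.5] [-22.5  15.5 -32.9]
264 [-29.   -0.3 -32.6] [-29.1 -16.2 -32.6] [-29.4  14.7 -32.8]
275 [-33.8  -0.3 -31.2] [-34.3 -15.6 -31.4] [-34.2  14.2 -31.4]
300 [-34.1  -0.3 -23.4] [-33.2 -16.1 -23. ] [-34.3  14.5 -23.5]
340 [-33.6  -0.3  -9.8] [-34.1 -16.5 -10. ] [-34.8  14.9 -10.5]
380 [-34.2  -0.3   4.2] [-34.  -17.1   4.4] [-34.1  15.6   4.2]
front z -32.324542679028426 [-32.72221626 -31.97929128] slope [  0.1370976  -31.45134526] [-1.40745066e-03 -3.25697566e+01]
top x -33.78677017047022
y ext far row -24.579583379756116 23.95280411668128
y ext top row -24.994837548961964 24.135189099068583
plate z 39.326290434854286
```

Request:
{"fn": "move_arm", "kwargs": {
  "deltas": [
    [[0, -1, -40], 0],
    [[20, -1, -78], 0],
    [[70, -1, -78], 0],
    [[105, -1.2, -78], 0.2],
    [[118, -1.2, -78], 0.2],
    [[118, -1.2, -78], 0.2],
    [[118, -1.2, -78], 0.2]
  ]
}}

```text
time: 5.82
tool_pos: [610.5, -124.1, 90.2]
tcp_rot: [-155.3, 89.6, 10.4]
ft_force: [0.5, -0.6, -0.2]
finger_gap: 49.3
```

Run:
```python
from h import *
s=r.sense();A=Rt(s);print(s["tool_pos"].round(1),s["ft_force"].round(1),s["qd"].round(1),A.round(3).tolist())
print("to go",((np.array([608.5,-125.5,0])-s["tool_pos"])@A).round(2),np.degrees(np.arctan2(A[1,1],A[0,1])))
p,d=r.snapshot("wrist");cv2.imwrite("pics/w3.png",p[:,:,::-1]);P=cloud("wrist",p,d,s);T=(P-s["tool_pos"])@A
hsv=cv2.cvtColor(p,cv2.COLOR_RGB2HSV);H,S=hsv[...,0],hsv[...,1]
c=(d>0)&(H>100)&(H<130)&(S>100)&(P[...,2]>44)&(P[...,2]<60)
q=T[c];print(c.sum(),"blue y",q[:,1].min(),q[:,1].max(),"z",q[:,2].min(),q[:,2].max())
m=(T[...,0]>-38)&(T[...,0]<-30)&(d>0)&(S<60);print("top",T[m][:,1].min(),T[m][:,1].max(),T[m][:,2].min())
```

```text
[ 610.5 -124.1   90.2] [ 0.5 -0.6 -0.2] [-0.3 -0.3 -0.2 -0.  -0.1 -0.1] [[0.007, -0.247, -0.969], [0.001, -0.969, 0.247], [-1.0, -0.003, -0.006]]
to go [90.14  2.13  2.17] -104.27873099996164
1990 blue y -30.561111290077818 33.20003915887046 z -38.415357483970574 -16.609442275089425
top -38.91218402475811 38.21784585985592 -33.171780670797965
```

View pics/w3.png

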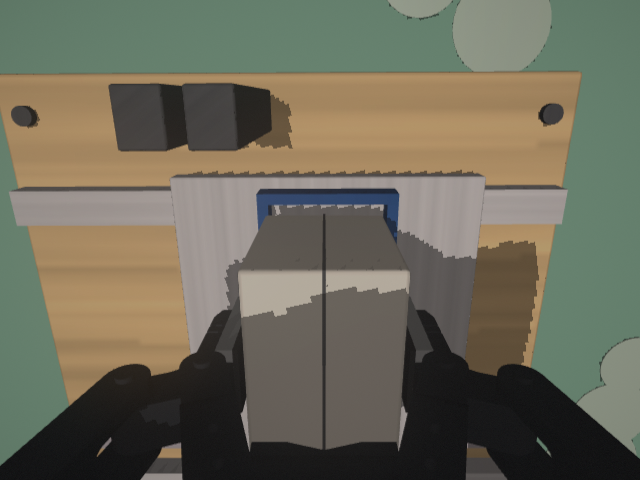

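Request:
{"fn": "move_arm", "kwargs": {
  "deltas": [
    [[2, 1.9, 1.6], -0.2],
    [[8, 1.9, 1.6], -0.2],
    [[8, 1.9, 1.6], -0.2],
    [[8, 1.9, 1.6], -0.2]
  ]
}}

```text
time: 6.38
tool_pos: [608.4, -125.6, 82.0]
tcp_rot: [-155.0, 89.6, 10.9]
ft_force: [-0.6, 0.3, -0.8]
finger_gap: 49.6
```

```bash
cat > chk.py <<'E'
from h import *
for i in range(2):
    s=r.sense();A=Rt(s);print(s["tool_pos"].round(1),s["ft_force"].round(1),np.degrees(np.arctan2(A[1,1],A[0,1])).round(2))
    print("to go",((np.array([608.5,-125.5,0])-s["tool_pos"])@A).round(2))
    p,d=r.snapshot("wrist");P=cloud("wrist",p,d,s);T=(P-s["tool_pos"])@A
    hsv=cv2.cvtColor(p,cv2.COLOR_RGB2HSV);H,S=hsv[...,0],hsv[...,1]
    c=(d>0)&(H>100)&(H<130)&(S>100)&(T[...,2]<-30)&(P[...,2]>46)&(P[...,2]<60)
    q=T[c];b=np.percentile(q[:,1],[.5,99.5]);far=np.percentile(q[:,2],1)
    print(c.sum(),"cradle ctr y",b.mean().round(2),np.diff(b).round(1),"z",(far+42).round(2),"blank ctr y -0.4 z 2.4")
E
python3 chk.py
```

```text
[ 608.4 -125.6   82. ] [-0.6  0.3 -0.8] -104.09
to go [8.201e+01 8.000e-02 4.600e-01]
1921 cradle ctr y -0.65 [63.2] z 2.09 blank ctr y -0.4 z 2.4
[ 608.6 -125.7   82.2] [-0.2 -0.1 -0.4] -104.09
to go [8.215e+01 7.000e-02 6.400e-01]
1910 cradle ctr y -0.68 [63.3] z 2.23 blank ctr y -0.4 z 2.4
```

Well centred (within about 0.3 mm). Bottom at z≈56; lowering to the floor.

Request:
{"fn": "move_arm", "kwargs": {
  "deltas": [
    [[4, -0.1, 0], 0],
    [[8, -0.1, 0], 0],
    [[11, -0.1, 0], 0],
    [[13, -0.1, 0], 0],
    [[13, -0.1, 0], 0]
  ]
}}

```text
time: 7.1
tool_pos: [608.6, -125.5, 68.9]
tcp_rot: [-154.8, 89.6, 11.1]
ft_force: [0.5, 0.3, -0.6]
finger_gap: 49.7
```

Request:
{"fn": "move_arm", "kwargs": {
  "deltas": [
    [[1, 0, 0], 0],
    [[2, 0, 0], 0],
    [[2, 0, 0], 0]
  ]
}}

```text
time: 7.48
tool_pos: [608.5, -125.5, 66.9]
tcp_rot: [-154.5, 89.6, 11.4]
ft_force: [0.8, 0.6, -0.8]
finger_gap: 49.8
```

Inside the walls with no side force. Release (within about 1 mm of the floor).

Request:
{"fn": "move_arm", "kwargs": {
  "deltas": [
    [[0.6, 0, 0], 0],
    [[0.6, 0, 0], 0]
  ]
}}

```text
time: 7.72
tool_pos: [608.5, -125.5, 66.2]
tcp_rot: [-154.3, 89.6, 11.6]
ft_force: [-0.5, -0.3, -1.2]
finger_gap: 49.8
```

Request:
{"fn": "move_arm", "kwargs": {
  "deltas": [
    [[0, 0, 0], 0],
    [[0, 0, 0], 0],
    [[0, 0, 0], 0],
    [[0, 0, 0], 0]
  ],
  "jaw": 0.6
}}

```text
time: 8.22
tool_pos: [608.6, -125.5, 66.3]
tcp_rot: [-154.9, 89.6, 11.0]
ft_force: [-0.2, 0.3, -0.6]
finger_gap: 68.2
```

Request:
{"fn": "move_arm", "kwargs": {
  "deltas": [
    [[-50, 0, 0], 0],
    [[-110, 0, 0], 0],
    [[-140, 0, 40], 0],
    [[-140, 0, 90], 0],
    [[-140, 0, 115], 0],
    [[-140, 0, 115], 0],
    [[-140, 0, 115], 0]
  ]
}}

```text
time: 9.1
tool_pos: [496.8, -97.9, 205.9]
tcp_rot: [-158.6, 89.6, 7.3]
ft_force: [0.0, 0.2, -0.9]
finger_gap: 68.3
```

```bash
cat > kn.py <<'E'
from h import *
s=r.sense();A=Rt(s);p,d=r.snapshot("wrist");P=cloud("wrist",p,d,s);T=(P-s["tool_pos"])@A
np.savez("pics/w4.npz",p=p,d=d,t=s["tool_pos"],r=s["tcp_rot"]);cv2.imwrite("pics/w4.png",p[:,:,::-1])
print(s["tool_pos"].round(1),A.round(3).tolist(),s["ft_force"].round(1))
hsv=cv2.cvtColor(p,cv2.COLOR_RGB2HSV);H,S=hsv[...,0],hsv[...,1]
k=(d>0)&((H<10)|(H>170))&(S>120)
zt=np.percentile(P[k][:,2],90);t=k&(P[...,2]>zt-4)
(c,rad)=cv2.minEnclosingCircle(P[t][:,:2].astype(np.float32));print("knob top z",np.median(P[t][:,2]).round(1),"ctr",np.round(c,1),"rad",round(rad,1),k.sum())
print("minAreaRect",rect(P,t)[1:3],"in tool",((np.r_[c,zt]-s["tool_pos"])@A).round(1))
w=(d>0)&(S<60)&(P[...,2]>93)&(P[...,2]<106)&(np.hypot(P[...,0]-607,P[...,1]+124)<55)
if w.sum()>100: print("blank",rect(P,w)[1:],np.median(P[w][:,2]))
b=(d>0)&(H>100)&(H<130)&(S>100)&(P[...,2]>46)&(P[...,2]<60)
if b.sum()>100: print("cradle",rect(P,b)[1:])
E
python3 kn.py
```

```text
[496.8 -97.9 205.9] [[0.008, -0.243, -0.97], [0.001, -0.97, 0.243], [-1.0, -0.003, -0.007]] [ 0.   0.2 -0.9]
knob top z 102.2 ctr [495.9 -96.6] rad 13.5 1638
minAreaRect (array([495.5, -96.8]), array([26. , 26.5])) in tool [103.   -0.7   1.9]
blank (array([ 597.3, -122.2]), array([50.1, 52.6]), 75.8) 99.24710305934968
cradle (array([ 599.2, -122.6]), array([63.8, 67.8]), 75.9)
```

View pics/w4.png

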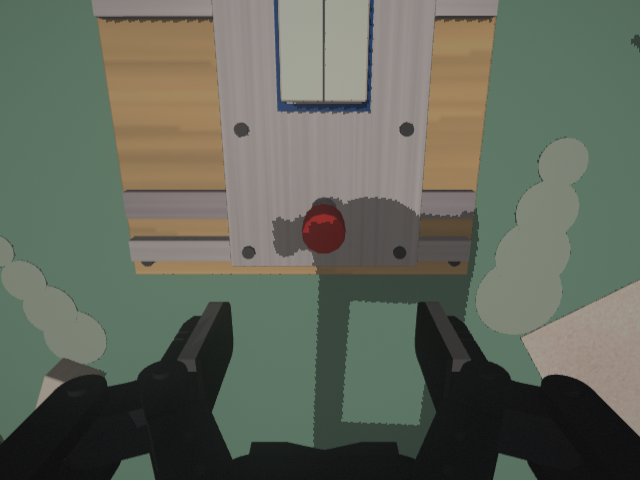

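Request:
{"fn": "move_arm", "kwargs": {
  "deltas": [
    [[50, -0.3, 1.5], 0],
    [[95, -0.3, 1.5], 0],
    [[120, -0.3, 1.5], 0],
    [[134, -0.3, 1.5], 0],
    [[134, -0.3, 1.5], 0],
    [[134, -0.3, 1.5], 0]
  ],
  "jaw": 0.1,
  "squeeze": 20
}}

```text
time: 9.9
tool_pos: [497.6, -97.5, 73.1]
tcp_rot: [-162.7, 89.5, 3.2]
ft_force: [-0.1, 0.2, 0.4]
finger_gap: 47.2
```

Request:
{"fn": "move_arm", "kwargs": {
  "deltas": [
    [[0, 0, 0], 0],
    [[0, 0, 0], 0],
    [[0, 0, 0], 0]
  ],
  "jaw": -0.26
}}

```text
time: 10.28
tool_pos: [497.9, -97.6, 73.6]
tcp_rot: [-164.4, 89.4, 1.6]
ft_force: [-0.7, 0.1, -0.3]
finger_gap: 31.9
```

Request:
{"fn": "move_arm", "kwargs": {
  "deltas": [
    [[0, 0, 1], 0],
    [[0, 0, 1], 0],
    [[0, 0, 1], 0]
  ],
  "jaw": -1
}}

```text
time: 10.65
tool_pos: [497.6, -97.6, 73.7]
tcp_rot: [-166.9, 89.3, -1.0]
ft_force: [4.8, -0.8, -3.8]
finger_gap: 27.4
```

Request:
{"fn": "move_arm", "kwargs": {
  "deltas": [
    [[-3, 0, -1.5], 0],
    [[-6, 0, -1.5], 0],
    [[-8, 0, -1.5], 0],
    [[-8, 0, -1.5], 0]
  ]
}}

```text
time: 11.15
tool_pos: [497.8, -97.6, 81.0]
tcp_rot: [-162.7, 89.5, 3.2]
ft_force: [-5.5, 1.6, -8.6]
finger_gap: 27.2
```

Request:
{"fn": "move_arm", "kwargs": {
  "deltas": [
    [[-1.5, 0, 0.8], 0],
    [[-1.5, 0, 0.8], 0]
  ]
}}

```text
time: 11.4
tool_pos: [497.7, -97.6, 82.9]
tcp_rot: [-165.5, 89.4, 0.4]
ft_force: [1.9, -1.0, -9.0]
finger_gap: 27.6
```

Run:
```python
from h import *
for i in range(4):
    s=r.sense();A=Rt(s);print(s["tool_pos"].round(2),s["ft_force"].round(1),np.degrees(np.arctan2(A[1,1],A[0,1])).round(2),A[:,0].round(3))
    if i<1:p,d=r.snapshot("scene")
P=cloud("scene",p,d);hsv=cv2.cvtColor(p,cv2.COLOR_RGB2HSV);H,S=hsv[...,0],hsv[...,1]
k=(d>0)&((H<10)|(H>170))&(S>150)&(np.hypot(P[...,0]-497,P[...,1]+95)<35);print(k.sum(),P[k].max(0).round(1),np.median(P[k],0).round(1))
```

```text
[497.69 -97.56  82.94] [ 1.9 -1.  -9. ] -104.09 [ 0.011  0.    -1.   ]
[497.69 -97.56  82.92] [ 2.7 -0.1 -9.4] -104.09 [ 0.011  0.    -1.   ]
[497.69 -97.56  82.92] [ 2.7 -0.1 -9.4] -104.09 [ 0.011  0.    -1.   ]
[497.69 -97.56  82.92] [ 2.7 -0.1 -9.4] -104.09 [ 0.011  0.    -1.   ]
39 [511.5 -89.3 115.4] [506.8 -97.7 110.9]
```

Request:
{"fn": "move_arm", "kwargs": {
  "deltas": [
    [[0, -1, 0], 0],
    [[0, -2, 0], 0],
    [[0, -4, 0], 0],
    [[0, -4, 0], 0]
  ]
}}

```text
time: 11.95
tool_pos: [498.8, -93.5, 82.9]
tcp_rot: [-164.6, 89.4, 1.4]
ft_force: [0.9, -1.9, -9.5]
finger_gap: 27.2
```

Request:
{"fn": "move_arm", "kwargs": {
  "deltas": [
    [[0, -4, 0], 0],
    [[0, -9, 0], 0],
    [[0, -14, 0], 0],
    [[0, -19, 0], 0],
    [[0, -24, 0], 0],
    [[0, -27.5, 0], 0],
    [[0, -27.5, 0], 0],
    [[0, -27.5, 0], 0]
  ]
}}

```text
time: 12.95
tool_pos: [505.5, -66.3, 83.0]
tcp_rot: [-160.6, 89.4, 5.3]
ft_force: [1.7, 1.6, -9.7]
finger_gap: 27.2
```

Request:
{"fn": "move_arm", "kwargs": {
  "deltas": [
    [[1, 0, 0], 0],
    [[2, 0, 0], 0],
    [[2, 0, 0], 0]
  ]
}}

```text
time: 13.32
tool_pos: [505.6, -66.3, 81.6]
tcp_rot: [-160.0, 89.4, 5.9]
ft_force: [-3.8, 1.0, 0.4]
finger_gap: 27.2
```

Request:
{"fn": "move_arm", "kwargs": {
  "deltas": [
    [[0, 0, 0], 0],
    [[0, 0, 0], 0],
    [[0, 0, 0], 0]
  ],
  "jaw": -0.25
}}

```text
time: 13.7
tool_pos: [506.1, -66.6, 82.1]
tcp_rot: [-162.6, 89.3, 3.3]
ft_force: [0.0, -0.2, 0.2]
finger_gap: 32.3
```

```bash
cat > k2.py <<'E'
from h import *
s=r.sense();A=Rt(s)
t=s["tool_pos"]-[497.7,-97.6,0];print("travel",round(t@[.243,.970,0],2),"cross",round(t@[.970,-.243,0],2),"z",s["tool_pos"][2].round(1),"F along",round(s["ft_force"]@[.243,.970,0],1),s["ft_force"].round(1),s["finger_gap"].round(1))
p,d=r.snapshot("scene");P=cloud("scene",p,d);hsv=cv2.cvtColor(p,cv2.COLOR_RGB2HSV);H,S=hsv[...,0],hsv[...,1]
k=(d>0)&((H<10)|(H>170))&(S>150)&(np.hypot(P[...,0]-503,P[...,1]+75)<50);print(k.sum(),"knob",np.percentile(P[k],95,axis=0).round(1),np.median(P[k],0).round(1),"rows",np.nonzero(k.any(1))[0][[0,-1]])
b=(d>0)&(H>100)&(H<130)&(S>100)&(P[...,2]>46)&(P[...,2]<60)
pw,dw=r.snapshot("wrist");Pw=cloud("wrist",pw,dw,s);T=(Pw-s["tool_pos"])@A;h=cv2.cvtColor(pw,cv2.COLOR_RGB2HSV);H,S=h[...,0],h[...,1]
k=(dw>0)&((H<10)|(H>170))&(S>120);print("wrist red",k.sum(), "rows",np.nonzero(k.any(1))[0][[0,-1]] if k.any() else "", "top z",np.percentile(Pw[k][:,2],90).round(1) if k.any() else "", "y",np.percentile(T[k][:,1],[1,99]).round(1) if k.any() else "")
cv2.imwrite("pics/w5.png",pw[:,:,::-1])
E
python3 k2.py
```

```text
Traceback (most recent call last):
  File "k2.py", line 3, in <module>
    t=s["tool_pos"]-[497.7,-97.6,0];print("travel",round(t@[.243,.970,0],2),"cross",round(t@[.970,-.243,0],2),"z",s["tool_pos"][2].round(1),"F along",round(s["ft_force"]@[.243,.970,0],1),s["ft_force"].round(1),s["finger_gap"].round(1))
                                                                                                                                                                                                                  ^^^^^^^^^^^^^^^^^^^^^
AttributeError: 'float' object has no attribute 'round'
```

```bash
sed -i 's/s\["finger_gap"\].round(1)/s["finger_gap"]/' k2.py; python3 k2.py
```

```text
travel 32.16 cross 0.64 z 82.1 F along -0.2 [ 0.  -0.2  0.2] 32.27952535132366
47 knob [519.6 -59.3 113.9] [514.1 -66.1 109.2] rows [212 224]
wrist red 6927 rows [292 395] top z 110.8 y [-13.3  12.4]
```

View pics/w5.png

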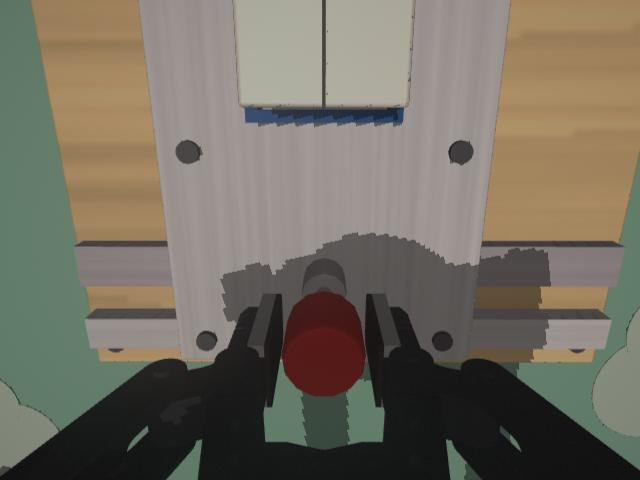

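Request:
{"fn": "move_arm", "kwargs": {
  "deltas": [
    [[0, -1, 0], 0],
    [[0, -2, 0], 0],
    [[0, -3, 0], 0],
    [[0, -4, 0], 0]
  ]
}}

```text
time: 14.3
tool_pos: [506.6, -63.4, 81.9]
tcp_rot: [-169.4, 89.4, -3.5]
ft_force: [-2.4, -6.1, 2.2]
finger_gap: 31.9
```

```bash
python3 k2.py
```

```text
travel 35.33 cross 0.35 z 81.9 F along -6.4 [-2.4 -6.1  2.2] 31.85431569879463
54 knob [519.4 -56.1 115. ] [514.8 -64.8 109.3] rows [212 224]
wrist red 6947 rows [291 395] top z 110.6 y [-11.1  14.7]
```

Request:
{"fn": "move_arm", "kwargs": {
  "deltas": [
    [[0, -0.8, 0], 0],
    [[0, -1.6, 0], 0],
    [[0, -2.4, 0], 0]
  ]
}}

```text
time: 14.78
tool_pos: [507.0, -62.0, 81.8]
tcp_rot: [-177.6, 89.4, -11.7]
ft_force: [-0.9, -4.5, 0.3]
finger_gap: 32.3
```

```bash
python3 k2.py
```

```text
travel 36.79 cross 0.35 z 81.8 F along -4.5 [-0.9 -4.5  0.3] 32.251090078038345
53 knob [519.4 -55.9 115.1] [515.4 -63.  110.5] rows [213 224]
wrist red 6956 rows [291 395] top z 110.7 y [-11.1  14.8]
```

Request:
{"fn": "move_arm", "kwargs": {
  "deltas": [
    [[0, -1, 0], 0],
    [[0, -2, 0], 0],
    [[0, -3, 0], 0]
  ]
}}

```text
time: 15.25
tool_pos: [507.5, -60.0, 81.8]
tcp_rot: [174.2, 89.4, -19.9]
ft_force: [-1.8, -7.5, 0.5]
finger_gap: 32.0
```

```bash
python3 k2.py
```

```text
travel 38.88 cross 0.36 z 81.8 F along -7.7 [-1.8 -7.5  0.5] 32.03248819195796
56 knob [519.9 -52.3 115.7] [515.7 -61.  109.7] rows [213 225]
wrist red 6963 rows [291 395] top z 110.7 y [-11.1  14.8]
```

Request:
{"fn": "move_arm", "kwargs": {
  "deltas": [
    [[0, -1, 0], 0],
    [[0, -2, 0], 0],
    [[0, -3, 0], 0]
  ]
}}

```text
time: 15.72
tool_pos: [508.0, -57.8, 81.8]
tcp_rot: [167.0, 89.4, -27.1]
ft_force: [-1.4, -6.3, 1.1]
finger_gap: 32.1
```

```bash
python3 k2.py
```

```text
travel 41.12 cross 0.33 z 81.8 F along -6.5 [-1.4 -6.3  1.1] 32.090302405141465
54 knob [520.7 -50.9 114.8] [515.5 -59.4 109. ] rows [214 225]
wrist red 6954 rows [291 395] top z 110.6 y [-11.1  14.8]
```

Request:
{"fn": "move_arm", "kwargs": {
  "deltas": [
    [[0, -1, 0], 0],
    [[0, -2, 0], 0],
    [[0, -3, 0], 0]
  ]
}}

```text
time: 16.2
tool_pos: [508.6, -55.7, 81.7]
tcp_rot: [159.6, 89.4, -34.6]
ft_force: [-1.4, -6.2, 0.0]
finger_gap: 31.8
```

```bash
python3 k2.py
```

```text
travel 43.28 cross 0.34 z 81.7 F along -6.4 [-1.4 -6.2  0. ] 31.804110590328246
54 knob [520.6 -49.2 115. ] [516.6 -56.5 108.9] rows [214 225]
wrist red 6963 rows [291 395] top z 110.6 y [-11.1  14.7]
```

Request:
{"fn": "move_arm", "kwargs": {
  "deltas": [
    [[0, -1, 0], 0],
    [[0, -2, 0], 0],
    [[0, -3, 0], 0]
  ]
}}

```text
time: 16.68
tool_pos: [509.2, -52.9, 81.5]
tcp_rot: [158.4, 89.4, -35.8]
ft_force: [-0.7, -6.0, -1.9]
finger_gap: 32.3
```

```bash
python3 k2.py
```

```text
travel 46.17 cross 0.32 z 81.5 F along -6.0 [-0.7 -6.  -1.9] 32.27720714394908
57 knob [522.3 -45.5 114.6] [516.2 -53.1 109.1] rows [215 226]
wrist red 6954 rows [291 395] top z 110.4 y [-11.1  14.7]
```

Request:
{"fn": "move_arm", "kwargs": {
  "deltas": [
    [[0, -1, 0], 0],
    [[0, -2, 0], 0],
    [[0, -3, 0], 0]
  ]
}}

```text
time: 17.15
tool_pos: [509.8, -49.5, 81.3]
tcp_rot: [160.1, 89.4, -34.0]
ft_force: [0.3, -1.7, -1.8]
finger_gap: 31.9
```

```bash
python3 k2.py
```

```text
travel 49.58 cross 0.09 z 81.3 F along -1.6 [ 0.3 -1.7 -1.8] 31.879170524726877
60 knob [522.4 -42.5 106.3] [517.7 -49.8 101.5] rows [217 229]
wrist red 6221 rows [283 380] top z 102.7 y [-11.2  14.6]
```

The knob dropped about 8 mm (110.5 to 102.7) at a travel of about 47 mm. I'll back off the finger, open and retreat.

Request:
{"fn": "move_arm", "kwargs": {
  "deltas": [
    [[0, 1.5, 0], 0],
    [[0, 2, 0], 0],
    [[0, 2, 0], 0],
    [[0, 2, 0], 0]
  ],
  "jaw": 0.3
}}

```text
time: 17.75
tool_pos: [509.5, -51.4, 81.5]
tcp_rot: [161.4, 89.4, -32.7]
ft_force: [-0.4, 0.9, -0.5]
finger_gap: 55.8
```

Request:
{"fn": "move_arm", "kwargs": {
  "deltas": [
    [[-30, 0, 0], 0],
    [[-80, 0, 0], 0],
    [[-125, 0, 20], 0],
    [[-150, 0, 45], 0],
    [[-160, 0, 60], 0],
    [[-160, 0, 60], 0],
    [[-160, 0, 60], 0]
  ]
}}

```text
time: 18.62
tool_pos: [450.0, -35.8, 240.3]
tcp_rot: [160.7, 89.4, -33.4]
ft_force: [0.1, -0.8, -0.4]
finger_gap: 55.2
```

```bash
cat > fin.py <<'E'
from h import *
for n in("wrist","top","scene"):
    s=r.sense();p,d=r.snapshot(n);P=cloud(n,p,d,s);cv2.imwrite(f"pics/f_{n}.png",p[:,:,::-1])
    hsv=cv2.cvtColor(p,cv2.COLOR_RGB2HSV);H,S=hsv[...,0],hsv[...,1]
    near=lambda x,y,q:(d>0)&(np.hypot(P[...,0]-x,P[...,1]-y)<q)
    k=near(507,-51,40)&((H<10)|(H>170))&(S>120)&(P[...,2]>90)
    if k.sum()>10:t=k&(P[...,2]>np.percentile(P[k][:,2],90)-4);print(n,"knob top",np.median(P[t][:,2]).round(1),rect(P,t)[1:3])
    w=near(618,-79,60)&(S<60)&(P[...,2]>90)&(P[...,2]<110);b=near(618,-79,70)&(H>100)&(H<130)&(S>100)&(P[...,2]>44)&(P[...,2]<60)
    if w.sum()>20 and b.sum()>20: print(" blank",rect(P,w)[1:],np.median(P[w][:,2]).round(1)," cradle",rect(P,b)[1:])
print(s["time"],s["tool_pos"],s["ft_force"])
E
python3 fin.py
```

```text
wrist knob top 102.2 (array([506.8, -50.5]), array([26.7, 25.9]))
 blank (array([583.4, -69.5]), array([48.1,  0.9]), 76.0) 93.1  cradle (array([584.5, -69.5]), array([63.8, 15.8]), 75.8)
 blank (array([629.9, -82.4]), array([49.7, 47. ]), 76.0) 98.6  cradle (array([644.8, -73.1]), array([71.9, 53.4]), 19.5)
scene knob top 103.8 (array([507.5, -49.1]), array([24.2, 21.3]))
 blank (array([619.4, -77.1]), array([54. , 72.8]), 75.4) 100.2  cradle (array([634.2, -64.3]), array([55.3, 99.7]), 40.2)
18.725 [449.80844227 -35.86770163 239.87570978] [ 0.12859556 -1.29255993  0.06398631]
```

View pics/f_scene.png

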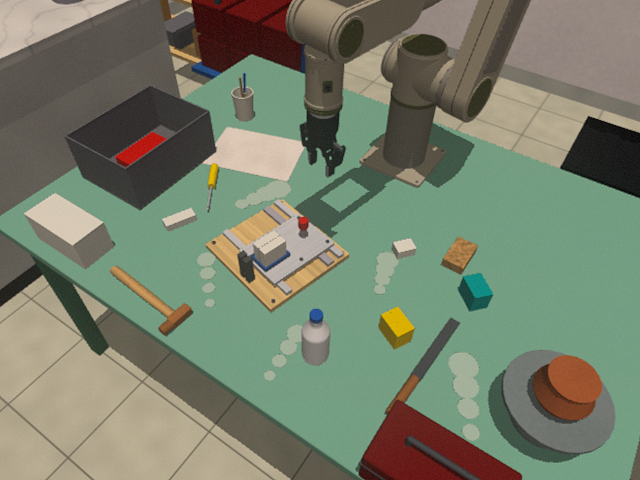

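The scene picture shows the blank standing in the cradle at (268,248), the knob at (303,224), and the bystanders where they were. Handing in.

```bash
python3 -c "
from bench import r
print(r.hand_in())"
```

```text
the job is handed in; nothing more can be done
None
```

The blank is seated upright in the cradle and the sled is locked at the second hole. I handed the job in at about 18.7 s and got no verdict back.

**How it went:** I set the blank in the cradle and let it go while the sled was still locked. I then pulled the knob up about 10 mm, slid the sled 32 mm, and rested the pin on the strip. With the knob loose between open fingers, I pushed the sled on in steps of 2–3 mm until the spring dropped the pin. The readings between steps showed at most about 8 N of push. I then backed off, opened the fingers and retreated.

**Last checks:**
- **Knob and pin:** the knob top reads 102.2 mm, the same as at the start, so the pin is fully home.
- **Sled:** it moved about 47.6 mm, inside the 32–63 mm window.
- **Blank:** it is upright in the cradle, with its top at 98.6–100.2 mm (100 expected).
- **Bystanders:** they look unmoved in the scene picture. I did not measure them.

**What did not check out:** the last automatic fits of the cradle outline were poor, because the blank hides part of it. The blank's centring therefore rests on the measurement just before I lowered it (within about 0.3 mm) and on the last wrist view, where the visible edges of blank and cradle line up across the jig.

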